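# Slide the top glass strip off its stack and feed it home in the knife maker's bed

### The job

Shear the top glass strip sideways off the stack onto the feed bed beside it and press it firmly flush against the back fence, then push it endwise along the fence, under the sprung roller, until it butts firmly against the end stop. Only push it gently with the fingertips, because the edges chip: do not grip it and do not lift it. Leave the other strips and the things around as they are.

Things in the scene. Friction and masses are not known exactly. Their poses are not given: they have to be found in the camera images.
- feed_bed: Fixed strip feed bed of a glass-knife maker, 82 x 226 mm, base plate 5 mm. Origin on the table top, below the line where stack and bed meet; x points across, from the stack to the back fence (roughly away from the robot), y is the feed direction (roughly to the robot's left), z up. The steel bed is flat, top at z = 33.5 mm, x = 0 to 36, y = -93 to 115 mm.
- magazine (a point): Centre of the second strip's top (bed x = -13, y = -28, z = 35 mm), where the top strip lies. Low steel posts (tops at z = 31 mm) hold the lower strips on the near side and at the ends, and the bed's edge at x = 0 holds them back. The top strip stands clear above all this; it drops 1.5 mm to the bed as it comes off the stack.
- head (a point): Centre of the painted bridge over the bed that carries the roller (bed x = 13.5, y = 60, z = 77 mm). Bridge and cheeks span y = 45 to 75, x = -14 to 44 mm; the bridge's underside is at z = 73, the top of its knob at z = 95 mm.
- glass_strip: Top strip of the stack of four: clear pale glass, 25 (its x) x 120 (its y) x 10 mm thick, about 80 g. Origin: centre of its underside. At first its underside is at bed z = 35 mm, its centre within 4 mm of point magazine, its long edges within 0.03 rad of bed y. It slides with about 1 N. More than 18 N of push chips it (any grip is more than that).
- strip_2: The second strip of the stack, same glass and size, origin at the centre of its underside (bed z = 25 mm). Must stay.
- strip_3: The third strip, same glass and size (underside at bed z = 15 mm). Must stay.
- strip_4: The lowest strip, same glass and size (underside at bed z = 5 mm). Must stay.
- back_fence: Low dark steel fence fixed along the back of the bed, 8 x 153 mm, 9 mm high over the bed. Origin on its underside at bed x = 31, y = 29.5 mm. Its working face looks to the stack, 4 mm before its origin (at bed x = 27 mm), from bed y = -42 to 111 mm. A strip flush with it has its centre at bed x = 14.5 mm.
- roller_fork (a joint): Lift of the sprung roller, m (0 = down, 0.005 = top). Rubber roller, diameter 24, length 18 mm, axle along bed x at bed x = 13.5, y = 60 mm; at rest its underside is 8 mm above the bed, so a strip pushed in endwise lifts it 2 mm. It presses with about 4 N; pushing the strip through under it takes about 3 to 6 N; the end stop then resists rigidly.
- stop_rail: Slotted dark steel rail, 6 x 68 x 12 mm, fixed along the near side of the bed, from the head to the far end; origin: centre of its underside (bed x = -4, y = 82, z = 29.5 mm). Clamped on it is the end stop, a steel block with a brass thumb screw that reaches across the bed. Its face looks to -y and is set by hand anywhere from bed y = 67 to 97 mm. The setting is not measured: feel for it.
- stain_vial: Small amber vial with black cap, 25 mm wide, 48 mm high, standing to the right of the bed. Bystander; origin under its centre.
- tweezers_b: Steel tweezers, 16 x 110 x 10 mm, lying to the right of the bed. Bystander; origin under its centre.
- block_puck: Aluminium puck with four resin blocks, 36 mm wide, 22 mm high, left of the bed. Bystander; origin under its centre.
- drop_bottle: White bottle with blue cap, 33 mm wide, 64 mm high, behind the bed on the right. Bystander; origin under its centre.
- grid_case: Flat grey case, 75 x 80 x 10 mm, at the left. Bystander; origin under its centre.

How it is judged:
By the outcome, as a careful person would: the job done as asked, in the order asked, and still so for the second after the job is handed in, with the robot touching nothing.
It also fails if it takes over 58 s, if anything falls off the work surface, if the arm or the gripper's body presses on something with over 40 N, if the wrist force passes 120 N, or if a joint passes its speed limit or range.

### The arm

A 6-joint arm with a two-finger parallel gripper is mounted at the origin on a cart in front of the work surface, level with it; the furniture and walls round the work are solid. World frame = base frame: x ahead of the robot, y to its left, z up, the work surface at z = 0. Lengths are in m, angles in degrees, forces in N, time in s.
With the tool pointing down it reaches from about 0.225 to 0.725 m from the base axis. Payload 3.1 kg.
Tool frame: the origin (TCP) lies midway between the tips of the shut fingers; the grasp point (between the pads) lies 19 mm behind it (arm.grip_point_offset is the distance from the TCP to the grasp point, in m); z points along the fingers, y is the line along which they close (so a half turn about z gives the same grasp; the last joint's range is limited). The gripper opens to 85 mm and grips with 20 to 120 N. Pads are 22 mm wide; open, the fingers measure 114 mm over their backs; the gripper's body (76 mm by 85 mm) begins 54 mm behind the grasp point. The pads swing forward as they close: fully open they stand 13 mm farther back than shut.
Start: joints at [-7.322, 2.75, 5.684, 92.934, 0, 82.678], TCP at [0.525, -0, 0.231] pointing down, gripper open.
Joint ranges: [-166.93, 166.93], [-56.73, 111.36], [-69.38, 81.34], [-121.58, 131.49], [-85.45, 84.26], [-180, 180]. Speed limits (degrees/s): [159.86, 159.86, 180, 180, 180, 180].

### API

Orientations are given as a 3x3 rotation matrix whose columns are the frame's x, y, z axes.
In Python, from workcell import arm, optics, job gives the robot as it stands.
- The arm moves only by the tool servo_tool, never from a script. Its argument "increments" is a list that holds one entry, the list of rows, each a list of 7 numbers: the opening in per cent of the stroke, from 0 (shut) to 100 (fully open), then the shift along the world's x, y, z in mm, then the turn, a rotation vector about the world's x, y, z in rad. In form: [[[gripper, tx, ty, tz, ax, ay, az], ...]]. A call has 1 to 8 rows; each row shifts and turns the commanded pose from where the row before left it; what a row does not reach is not made up. A row lasts 1/8 s, in which the tool goes at most 62.5 mm and 10.7 degrees, less where a joint would pass 70% of its speed; a pose out of reach is approached as far as the arm can. A call with a gripper value outside its range is refused whole. The fingers move at their own pace and stop on an object; "squeeze" is the grip in N (left out, the last holds). Time passes only in rows, so rows that do not move let the fingers close. It gives the time, the measured TCP pose, the force, the opening and the grip force at its end, in the units of the state.
- arm.sense(): the state, without advancing time (a new reading comes with each control period).
- optics.camera(name): name is "scene" or "side" or "wrist"; returns a dict with "pixels" (480x640x3 uint8, blue, green, red), "z_map" (480x640 float32, m along the optical axis (not along the pixel's ray), 0 where there is no reading), "mtx" (3x3 intrinsics, pixels), "dist_coeffs" ([k1, k2, p1, p2, k3] as OpenCV has them; the pictures are not rectified), "cam_to_world" (4x4, takes a point from camera to world coordinates). Camera axes: x right, y up, looking along -z (the intrinsics and any distortion apply to the point x, -y, -z); pixel columns grow to the right and rows downward; lengths in m; the calibration is good to about 2 mm. A picture is of the moment at which its call begins.
- job.hand_in(): hands the job in; it is judged then, once.
The state is a dict: "clock": time; "joints": joint angles; "joint_vel": joint speeds; "joint_torque": joint torques, N m; "ee_pos": TCP position; "ee_rot": TCP orientation; "contact_force": force on the tool from outside, world axes, zero at the start; "wrist_torque": the same for the moment, N m; "width": finger opening in m; "finger_force": force on a finger pad.
Only numpy, scipy, OpenCV 4.12 (cv2) and the standard library are available. Lean on these libraries where they do the work, as an engineer would, in place of code of your own. Each camera call takes 0.05 s, during which the arm holds its last target. There are 200 camera calls.

## Working session

There is one attempt and no reset: what is moved stays moved. The work goes in short steps, Python scripts to look and compute and a tool call to move; the robot and the scene stay as the last step left them, time stands still between calls to the robot, and variables do not carry over. Pictures are saved under pics/ and viewed, at most 10 in all, crops included, and the job is handed in when it is done.

Besides the shell and the picture viewer there is one more tool, called after "Request:" as name(argument=value, ...), one argument or row to a line, values as JSON. servo_tool: Moves the arm, as the interface text tells. Its arguments: {"type":"object","properties":{"increments":{"type":"array","items":{"type":"array","items":{"type":"array","items":{"type":"number"}}}},"squeeze":{"type":"number"}},"required":["increments"]}

```bash
mkdir -p pics; cat > h.py <<'E'
import numpy as np, cv2
from workcell import arm, optics, job
def cloud(c):
    K=c["mtx"];D=np.array(c["dist_coeffs"],float);T=np.array(c["cam_to_world"])
    z=c["z_map"];v,u=np.mgrid[0:480,0:640]
    p=cv2.undistortPoints(np.stack([u,v],-1).reshape(-1,1,2).astype(float),np.array(K),D).reshape(480,640,2)
    P=np.stack([p[...,0]*z,-p[...,1]*z,-z,np.ones_like(z)],-1)@T.T
    P=P[...,:3]; P[z==0]=np.nan
    return P
def proj(c,X):
    T=np.linalg.inv(np.array(c["cam_to_world"]));X=np.atleast_2d(X)
    p=X@T[:3,:3].T+T[:3,3]; p=p*[1,-1,-1]
    return cv2.projectPoints(p,np.zeros(3),np.zeros(3),np.array(c["mtx"]),np.array(c["dist_coeffs"],float))[0][:,0]
E
python3 - <<'E'
from h import *
import pickle
print(arm.sense())
for n in("scene","side","wrist"):
    c=optics.camera(n);cv2.imwrite(f"pics/{n}0.png",c["pixels"]);pickle.dump(c,open(f"{n}0.pkl","wb"))
    print(n,np.round(c["cam_to_world"],3).tolist())
E
```

```text
{'clock': 0.0, 'joints': array([-7.32295418e+00,  2.79271698e+00,  5.59003466e+00,  9.29352510e+01,
        2.62696727e-04,  8.26780563e+01]), 'joint_vel': array([-0.00656704, -0.08639471, -0.03993615, -0.0772989 ,  0.00256389,
       -0.04609147]), 'joint_torque': array([ 2.96208136e-04, -3.38780022e+01,  3.20016932e+01,  2.03766406e-02,
       -2.11149008e-04,  6.20949692e-06]), 'ee_pos': array([5.24366793e-01, 6.51488502e-05, 2.30104983e-01]), 'ee_rot': array([[ 1.80126471e-05,  9.99997151e-01, -2.38716826e-03],
       [ 9.99999951e-01, -1.72693359e-05,  3.11398040e-04],
       [ 3.11355928e-04, -2.38717375e-03, -9.99997102e-01]]), 'contact_force': array([-0.34280588,  0.69904497,  0.01150139]), 'wrist_torque': array([0.02880754, 0.00248358, 0.01261928]), 'finger_force': 0.0, 'width': 0.08553457272806746}
scene [[0.569, 0.448, -0.69, -0.185], [-0.822, 0.307, -0.48, -0.591], [-0.003, 0.84, 0.542, 0.634], [0.0, 0.0, 0.0, 1.0]]
side [[-0.829, 0.343, -0.442, 0.099], [-0.559, -0.536, 0.632, 0.571], [-0.02, 0.771, 0.636, 0.707], [0.0, 0.0, 0.0, 1.0]]
wrist [[1.0, -0.001, 0.002, 0.526], [-0.0, 0.951, 0.31, 0.08], [-0.002, -0.31, 0.951, 0.372], [0.0, 0.0, 0.0, 1.0]]
```

View pics/scene0.png

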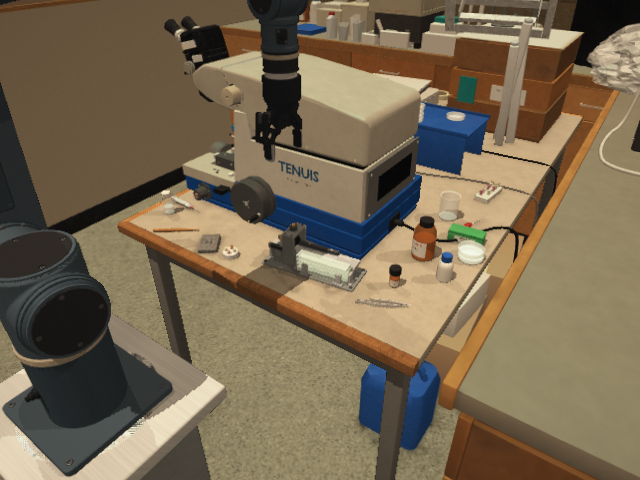

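View pics/wrist0.png

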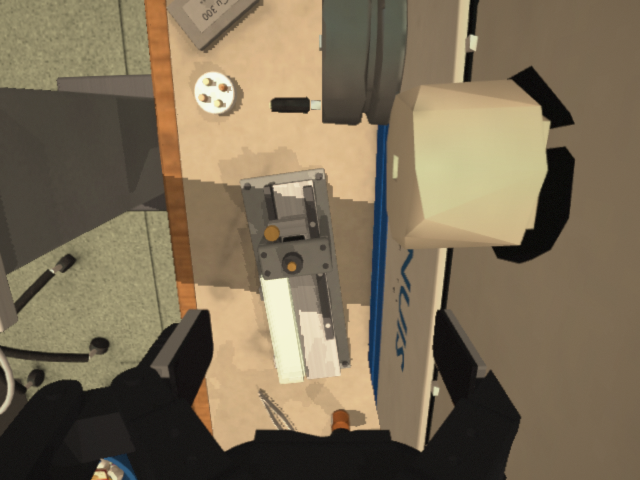

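The wrist view shows the bed centred at about (295,275), tilted slightly clockwise in the picture. The pale top strip runs from (275,278) to (290,382), the bridge knob is at (291,262), and the microtome is to the right.

```bash
python3 - <<'E'
from h import *
import pickle
c=pickle.load(open("wrist0.pkl","rb"));P=cloud(c)
np.set_printoptions(precision=1,suppress=True,linewidth=200)
for v in (185,200,300,320,340,360,375):
    print(v,[(u,*(np.round(P[v,u]*1000).astype(int))) for u in range(236,364,6)])
im=c["pixels"][160:400,220:400]
cv2.imwrite("pics/w0c.png",cv2.resize(im,None,fx=2.5*1,fy=2.5,interpolation=cv2.INTER_CUBIC))
E
```

```text
185 [(236, np.int64(441), np.int64(12), np.int64(0)), (242, np.int64(447), np.int64(13), np.int64(4)), (248, np.int64(454), np.int64(13), np.int64(7)), (254, np.int64(459), np.int64(13), np.int64(5)), (260, np.int64(465), np.int64(13), np.int64(4)), (266, np.int64(475), np.int64(18), np.int64(34)), (272, np.int64(479), np.int64(17), np.int64(25)), (278, np.int64(486), np.int64(18), np.int64(33)), (284, np.int64(491), np.int64(18), np.int64(34)), (290, np.int64(496), np.int64(18), np.int64(34)), (296, np.int64(502), np.int64(18), np.int64(34)), (302, np.int64(507), np.int64(18), np.int64(33)), (308, np.int64(512), np.int64(18), np.int64(35)), (314, np.int64(517), np.int64(14), np.int64(11)), (320, np.int64(522), np.int64(13), np.int64(4)), (326, np.int64(528), np.int64(13), np.int64(3)), (332, np.int64(534), np.int64(12), np.int64(0)), (338, np.int64(540), np.int64(12), np.int64(0)), (344, np.int64(546), np.int64(12), np.int64(-2)), (350, np.int64(552), np.int64(12), np.int64(-1)), (356, np.int64(557), np.int64(12), np.int64(-1)), (362, np.int64(563), np.int64(12), np.int64(0))]
200 [
[... 6080 characters left out ...]
nt64(-175), np.int64(44)), (290, np.int64(492), np.int64(-174), np.int64(45)), (296, np.int64(498), np.int64(-174), np.int64(44)), (302, np.int64(504), np.int64(-174), np.int64(45)), (308, np.int64(510), np.int64(-182), np.int64(34)), (314, np.int64(516), np.int64(-182), np.int64(33)), (320, np.int64(522), np.int64(-183), np.int64(32)), (326, np.int64(529), np.int64(-182), np.int64(33)), (332, np.int64(535), np.int64(-183), np.int64(32)), (338, np.int64(541), np.int64(-182), np.int64(34)), (344, np.int64(550), np.int64(-208), np.int64(0)), (350, np.int64(557), np.int64(-209), np.int64(-1)), (356, np.int64(563), np.int64(-208), np.int64(0)), (362, np.int64(571), np.int64(-210), np.int64(-2))]
```

View pics/w0c.png

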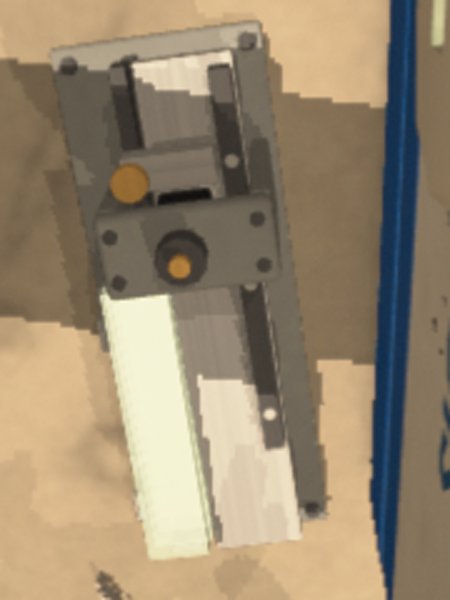

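```bash
cat >> h.py <<'E'
def meas(c,verbose=1):
    P=cloud(c)*1000; z=P[...,2]
    x,y=P[...,0],P[...,1]
    win=(x>455)&(x<560)&(y>-210)&(y<40)
    bed=win&(abs(z-33.5)<2.5); top=win&(abs(z-45)<4)&(abs(z-45)<4)
    return P,win,bed,top
E
python3 - <<'E'
from h import *
import pickle
c=pickle.load(open("wrist0.pkl","rb"));P,win,bed,top=meas(c)
z=P[...,2]
R=[];L=[];RI=[]
for v in range(290,372):
    us=np.where(win[v]&(z[v]>29)&(z[v]<48))[0]
    R.append(P[v,us[-1]]);L.append(P[v,us[0]])
    b=np.where(bed[v])[0]; 
    if len(b): RI.append(P[v,b[0]])
def line(A,n):
    A=np.array(A)[:,:2]
    for _ in range(4):
        k=np.polyfit(A[:,1],A[:,0],1);r=A[:,0]-np.polyval(k,A[:,1]);A=A[abs(r)<max(1,2*r.std())]
    print(n,k,r.std(),len(A)); return k
for n,A in(("bed right",R),("strip left",L),("strip/bed",RI)):line(A,n)
# fence z~42.5, between x 515..535
f=win&(abs(z-42.5)<2)&(P[...,0]>508)
FL=[];FR=[]
for v in list(range(172,225))+list(range(285,338)):
    us=np.where(f[v])[0]
    if len(us)>3: FL.append(P[v,us[0]]);FR.append(P[v,us[-1]])
line(FL,"fence face");line(FR,"fence back")
# ends: per column
E1=[];E2=[];S=[]
for u in range(310,338):
    vs=np.where(bed[:,u])[0]; 
    if len(vs):E1.append(P[vs[-1],u])
for u in range(282,300):
    vs=np.where(top[:,u])[0]; S.append(P[vs[-1],u])
for u in range(280,310):
    vs=np.where(bed[:,u])[0]; E2.append(P[vs[0],u])
for n,A in(("bed -y end",E1),("strip -y end",S),("bed +y end",E2)):
    A=np.array(A)[:,[1,0]];line(A,n);print(np.median(A,0))
# bridge
b=win&(z>70)&(z<80);print("bridge",np.median(P[b],0),P[b].min(0),P[b].max(0),"knob",np.median(P[(z>90)&(z<100)&win],0))
# end stop
for v in range(205,240,4): print(v,[(int(a),int(b),int(d)) for a,b,d in P[v,262:316:6]])
E
```

```text
bed right [-1.38019603e-01  5.18413150e+02] 0.26338348860955074 82
strip left [-7.88052558e-02  4.63588337e+02] 1.3111831777910206 65
strip/bed [-1.24204081e-01  4.83193366e+02] 0.23132900738493486 67
fence face [-1.36322106e-01  5.10327491e+02] 0.3030451614691983 86
fence back [-1.36883619e-01  5.17419483e+02] 0.26624213351392506 91
bed -y end [ 1.56516318e-01 -2.66903988e+02] 0.5563855397480145 26
[-184.81217806  525.93733668]
strip -y end [ 9.47134279e-02 -2.29470488e+02] 0.38417057414601813 16
[-182.76239304  492.18680295]
bed +y end [  0.13996608 -49.43016572] 0.3173947546252366 30
[ 20.67541662 500.18763367]
bridge [503.73007801 -26.33542838  79.41749815] [471.70760778 -51.83509607  70.06773054] [532.04531824 -15.84177383  79.99944495] knob [500.95038942 -33.56572878  90.85615195]
205 [(465, -6, 4), (477, 2, 41), (481, 0, 34), (486, 0, 33), (492, 0, 32), (497, 0, 32), (502, 0, 31), (508, 0, 33), (514, 2, 42)]
209 [(465, -10, 4), (476, -2, 39), (481, -2, 37), (486, -3, 33), (491, -4, 31), (497, -3, 32), (502, -3, 32), (508, -3, 32), (513, -1, 43)]Traceback (most recent call last):
  File "<stdin>", line 38, in <module>
ValueError: cannot convert float NaN to integer
```

Request:
servo_tool(
  increments=[
    [[100,-7,-12.75,-10,0,0,0.1707],[100,-7,-12.75,-10,0,0,0.1707],[100,-7,-12.75,-10,0,0,0.1707],[100,-7,-12.75,-10,0,0,0.1707],[100,-7,-12.75,-10,0,0,0.1707],[100,-7,-12.75,-10,0,0,0.1707],[100,-7,-12.75,-10,0,0,0.1707],[100,-7,-12.75,-10,0,0,0.1707]],
  ],
)

```text
clock: 1.15
ee_pos: [0.4684, -0.1023, 0.1505]
ee_rot: [[-0.98, 0.198, -0.001], [0.198, 0.98, 0.0], [0.001, 0.0, -1.0]]
contact_force: [0.3, -0.5, -0.1]
width: 0.0852
finger_force: 0.0
```

Request:
servo_tool(
  increments=[
    [[100,-7,-12.75,-15,0,0,0.1707],[100,-7,-12.75,-15,0,0,0.1707],[100,0,0,-15,0,0,0],[100,0,0,0,0,0,0]],
  ],
)

```text
clock: 1.65
ee_pos: [0.4538, -0.1266, 0.1045]
ee_rot: [[-0.991, -0.133, -0.003], [-0.133, 0.991, 0.002], [0.003, 0.002, -1.0]]
contact_force: [0.5, -0.6, -0.1]
width: 0.085
finger_force: 0.0
```

```bash
cat >> h.py <<'E'
PSI=0.1366;EX=np.array([np.cos(PSI),np.sin(PSI)]);EY=np.array([-np.sin(PSI),np.cos(PSI)]);O=np.array([495.7,-95.6])
def bed_of(p): d=np.asarray(p)[...,:2]-O; return np.stack([d@EX,d@EY],-1)
def st():
    s=arm.sense();p=s["ee_pos"]*1000;f=s["contact_force"];R=s["ee_rot"]
    print("t",s["clock"],"bed",bed_of(p).round(2),"z",p[2].round(2),"world",p.round(1),"F bed",(f[:2]@EX).round(2),(f[:2]@EY).round(2),f[2].round(2),"yaw err",np.round(np.arctan2(-R[0,1],R[1,1])-PSI,4),"tilt",R[:2,2].round(4),"w",s["width"])
E
python3 - <<'E'
from h import *
import pickle
st()
for n in("scene","side","wrist"):
    c=optics.camera(n);cv2.imwrite(f"pics/{n}1.png",c["pixels"]);pickle.dump(c,open(f"{n}1.pkl","wb"))
E
```

```text
t 1.65 bed [-45.7  -25.06] z 104.5 world [ 453.8 -126.6  104.5] F bed 0.44 -0.69 -0.13 yaw err -0.0028 tilt [-0.0031  0.0018] w 0.0850322646930987
```

View pics/wrist1.png

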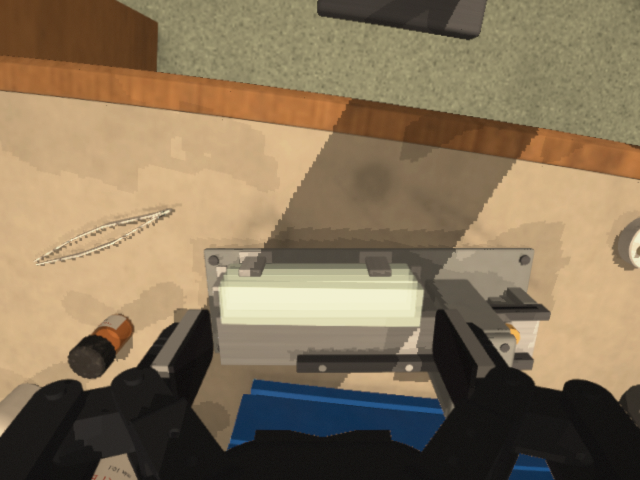

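The strip spans u 218–420 at v 285–325, squarely between the fingers. The vial at (100,345) is left of the left finger and needs a clearance check.

```bash
python3 - <<'E'
from h import *
import pickle
c=pickle.load(open("wrist1.pkl","rb"));P=cloud(c)*1000;z=P[...,2];B=bed_of(P)
x,y=B[...,0],B[...,1]
ok=(z>43)&(z<48)&(x<5)&(x>-40)&(y>-110)&(y<44)
def l(idx,A): k=np.polyfit(A[:,1-idx],A[:,idx],1);r=A[:,idx]-np.polyval(k,A[:,1-idx]);A=A[abs(r)<1.0];k=np.polyfit(A[:,1-idx],A[:,idx],1);print(k.round(4),"at mid",np.polyval(k,[-13,-26][1-idx]).round(2),len(A))
near=[];far=[];left=[];right=[]
for u in range(235,405):
    vs=np.where(ok[:,u])[0]
    if len(vs)>5: near.append(B[vs[0],u]);far.append(B[vs[-1],u])
for v in range(293,320):
    us=np.where(ok[v])[0]; left.append(B[v,us[0]]);right.append(B[v,us[-1]])
for i,A in((0,near),(0,far),(1,left),(1,right)): l(i,np.array(A))
print("z top",np.median(z[ok]))
vi=(z>30)&(z<60)&(y<-95)&(y>-190)&(x>-60)&(x<80)
q=np.c_[x[vi],y[vi],z[vi]];print("right things",q.min(0),q.max(0),np.median(q,0))
# finger tip points: near camera
d=c["z_map"]
for (a,b) in((150,215),(430,500)):
    m=np.zeros_like(d,bool);m[305:375,a:b]=True;m&=(z>60)
    q=np.c_[x[m],y[m],z[m]];print("finger",q.min(0).round(1),q.max(0).round(1),len(q))
c=pickle.load(open("side1.pkl","rb"));P=cloud(c)*1000;z=P[...,2];B=bed_of(P)
m=(abs(B[...,0]+45)<25)&(abs(B[...,1]+25)<80)&(z>60)&(z<160)
q=np.c_[B[m],z[m]];print(len(q),q.min(0).round(1))
for lo in(-80,-60,-40,0,20):
    k=(q[:,1]>lo)&(q[:,1]<lo+20); 
    if k.any():print(lo,q[k].min(0).round(1),q[k].max(0).round(1))
E
```

```text
[ 1.79000e-02 -2.55585e+01] at mid -26.02 169
[ 0.0175 -0.9722] at mid -1.43 167
[-2.79000e-02 -8.63386e+01] at mid -85.98 27
[-1.11000e-02  3.25772e+01] at mid 32.72 27
z top 44.35712470585529
right things [  12.90517084 -187.83257207   30.10496141] [  38.02236025 -162.44256582   49.34678725] [  22.03831073 -171.87017263   46.70407625]
finger [-56.6 -82.1 118.3] [-32.3 -67.5 162.2] 3314
finger [-56.3  16.6  60. ] [ -6.2  72.9 162.2] 3891
339 [-58.1 -76.4 118.9]
-80 [-58.1 -76.4 118.9] [-38.2 -63.8 159.9]
0 [-56.8  17.8 125.7] [-56.   19.9 155.6]
20 [-57.4  20.5 119.4] [-34.3  34.6 159.6]
```

Request:
servo_tool(
  increments=[
    [[100,0.2,-1.5,-25,0,0,0],[100,0,0,-25,0,0,0],[100,0,0,-20,0,0,0],[100,0,0,-10,0,0,0],[100,0,0,0,0,0,0]],
  ],
)

```text
clock: 2.42
ee_pos: [0.4551, -0.1287, 0.0262]
ee_rot: [[-0.991, -0.136, -0.001], [-0.136, 0.991, 0.0], [0.0, 0.0, -1.0]]
contact_force: [0.1, -0.2, 0.1]
width: 0.0852
finger_force: 0.0
```

```bash
python3 - <<'E'
from h import *
import pickle
st()
c=optics.camera("side");cv2.imwrite("pics/side2.png",c["pixels"]);pickle.dump(c,open("side2.pkl","wb"))
P=cloud(c)*1000;z=P[...,2];B=bed_of(P)
for lo in(-85,-70,15,25):
    m=(abs(B[...,0]+45)<16)&(B[...,1]>lo)&(B[...,1]<lo+15)&(z>33)&(z<80)
    q=np.c_[B[m],z[m]]
    if len(q):print(lo,len(q),np.percentile(q,2,axis=0).round(1),q.max(0).round(1))
p=proj(c,[[0.48,-0.12,0.04]])[0].astype(int);print(p)
u0=max(p[0]-80,0);v0=max(p[1]-70,0)
cv2.imwrite("pics/side2c.png",cv2.resize(c["pixels"][v0:v0+140,u0:u0+160],None,fx=4,fy=4))
E
```

```text
t 2.425 bed [-44.71 -27.3 ] z 26.22 world [ 455.1 -128.7   26.2] F bed 0.04 -0.19 0.11 yaw err -0.0003 tilt [-0.0005  0.0003] w 0.0852101967158158
-85 48 [-57.1 -75.5  41.4] [-39.4 -70.1  79.1]
-70 72 [-56.8 -69.9  43. ] [-40.6 -65.8  78.7]
15 109 [-56.9  16.3  40.4] [-32.5  30.   76. ]
25 78 [-54.4  25.3  44.7] [-29.2  37.3  75.6]
[361 242]
```

View pics/side2c.png

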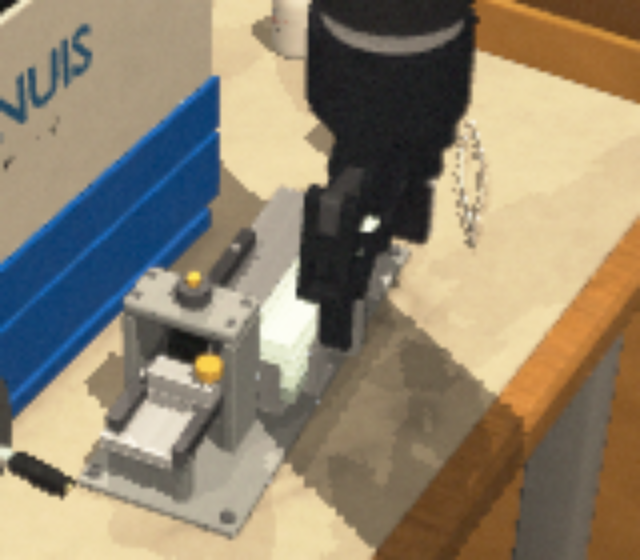

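The gripper straddles the strip from the near side, with the fingertips beside its near edge at (335,340) and clear of the head. I start pushing.

Request:
servo_tool(
  increments=[
    [[100,0,0,-1.5,0,0,0],[100,1.5,0.2,0,0,0,0],[100,1.5,0.2,0,0,0,0],[100,1.5,0.2,0,0,0,0],[100,1.5,0.2,0,0,0,0],[100,1.5,0.2,0,0,0,0],[100,1.5,0.2,0,0,0,0],[100,1.5,0.2,0,0,0,0]],
  ],
)

```text
clock: 3.48
ee_pos: [0.4657, -0.1276, 0.0248]
ee_rot: [[-0.991, -0.136, -0.0], [-0.136, 0.991, 0.0], [0.0, 0.0, -1.0]]
contact_force: [-2.0, -0.4, 0.4]
width: 0.0851
finger_force: 0.3
```

Request:
servo_tool(
  increments=[
    [[100,1.5,0.2,0,0,0,0],[100,1.5,0.2,0,0,0,0],[100,1.5,0.2,0,0,0,0],[100,1.5,0.2,0,0,0,0]],
  ],
)

```text
clock: 3.98
ee_pos: [0.4718, -0.1268, 0.0248]
ee_rot: [[-0.991, -0.136, -0.0], [-0.136, 0.991, 0.0], [0.0, 0.0, -1.0]]
contact_force: [-0.5, 0.5, 0.0]
width: 0.0854
finger_force: 0.3
```

```bash
cat >> h.py <<'E'
def strip(c):
    P=cloud(c)*1000;z=P[...,2];B=bed_of(P);x,y=B[...,0],B[...,1]
    ok=(z>40)&(z<48)&(x<26)&(x>-40)&(y>-110)&(y<40)
    near=[];far=[]
    for u in range(180,480):
        vs=np.where(ok[:,u])[0]
        if len(vs)>5: near.append(B[vs[0],u]);far.append(B[vs[-1],u])
    for n,A in(("near",near),("far",far)):
        A=np.array(A)
        for _ in range(3):
            k=np.polyfit(A[:,1],A[:,0],1);r=A[:,0]-np.polyval(k,A[:,1]);A=A[abs(r)<max(.6,1.5*r.std())]
        print(n,k.round(4),A[:,1].min().round(1),A[:,1].max().round(1),len(A))
    print("z",np.median(z[ok]),"y range",np.percentile(y[ok],[.5,99.5]).round(1))
E
python3 - <<'E'
from h import *
st()
c=optics.camera("wrist");cv2.imwrite("pics/w3.png",c["pixels"]);strip(c)
E
```

```text
t 3.975 bed [-27.93 -27.62] z 24.79 world [ 471.8 -126.8   24.8] F bed -0.41 0.59 0.04 yaw err -0.0004 tilt [-0.      0.0001] w 0.08538540326274222
near [ 1.70000e-03 -1.64121e+01] -69.7 14.7 209
far [9.0000e-04 8.1396e+00] -77.4 22.3 208
z 44.26813074978174 y range [-77.9  23. ]
```

Request:
servo_tool(
  increments=[
    [[100,1.5,0.2,0,0,0,0],[100,1.5,0.2,0,0,0,0],[100,1.5,0.2,0,0,0,0],[100,1.5,0.2,0,0,0,0],[100,1.5,0.2,0,0,0,0],[100,1.5,0.2,0,0,0,0],[100,1.5,0.2,0,0,0,0],[100,1.5,0.2,0,0,0,0]],
  ],
)

```text
clock: 5.03
ee_pos: [0.4838, -0.1252, 0.0248]
ee_rot: [[-0.991, -0.136, 0.0], [-0.136, 0.991, 0.0], [-0.0, 0.0, -1.0]]
contact_force: [0.2, 0.7, -0.6]
width: 0.0851
finger_force: 0.1
```

Request:
servo_tool(
  increments=[
    [[100,1,0.14,0,0,0,0],[100,1,0.14,0,0,0,0],[100,1,0.14,0,0,0,0],[100,1,0.14,0,0,0,0],[100,0,0,0,0,0,0]],
  ],
)

```text
clock: 5.65
ee_pos: [0.4879, -0.1247, 0.0249]
ee_rot: [[-0.991, -0.136, 0.0], [-0.136, 0.991, -0.0], [-0.0, -0.0, -1.0]]
contact_force: [0.4, -0.2, 0.0]
width: 0.0854
finger_force: 0.0
```

```bash
python3 - <<'E'
from h import *
st()
c=optics.camera("wrist");cv2.imwrite("pics/w4.png",c["pixels"]);strip(c)
E
```

```text
t 5.65 bed [-11.72 -27.72] z 24.87 world [ 487.9 -124.7   24.9] F bed 0.4 -0.23 0.03 yaw err -0.0003 tilt [ 0.0003 -0.    ] w 0.08536871408896478
near [ 0.0006 -0.1695] -69.7 14.9 202
far [2.30000e-03 2.44898e+01] -79.0 23.7 195
z 42.81591731281234 y range [-78.7  23.4]
```

Request:
servo_tool(
  increments=[
    [[100,0.5,0.07,0,0,0,0],[100,0.5,0.07,0,0,0,0],[100,0.5,0.07,0,0,0,0],[100,0.5,0.07,0,0,0,0],[100,0,0,0,0,0,0]],
  ],
)

```text
clock: 6.32
ee_pos: [0.4896, -0.1244, 0.0248]
ee_rot: [[-0.991, -0.136, -0.0], [-0.136, 0.991, -0.0], [0.0, -0.0, -1.0]]
contact_force: [-0.5, -0.7, 0.3]
width: 0.0853
finger_force: 0.6
```

Request:
servo_tool(
  increments=[
    [[100,0.5,0.07,0,0,0,0],[100,0,0,0,0,0,0]],
  ],
)

```text
clock: 6.58
ee_pos: [0.4896, -0.1244, 0.0248]
ee_rot: [[-0.991, -0.136, -0.001], [-0.136, 0.991, -0.0], [0.001, -0.0, -1.0]]
contact_force: [-4.2, -0.8, 2.1]
width: 0.0853
finger_force: 1.6
```

Request:
servo_tool(
  increments=[
    [[100,0.4,0.05,0,0,0,0],[100,0,0,0,0,0,0]],
  ],
)

```text
clock: 6.82
ee_pos: [0.4897, -0.1244, 0.0247]
ee_rot: [[-0.991, -0.136, -0.002], [-0.136, 0.991, -0.0], [0.002, -0.0, -1.0]]
contact_force: [-3.7, -0.5, 3.9]
width: 0.0856
finger_force: 2.6
```

Request:
servo_tool(
  increments=[
    [[100,0.5,0.07,0,0,0,0],[100,0,0,0,0,0,0]],
  ],
)

```text
clock: 7.08
ee_pos: [0.4897, -0.1244, 0.0247]
ee_rot: [[-0.991, -0.135, -0.003], [-0.135, 0.991, -0.001], [0.003, -0.0, -1.0]]
contact_force: [-7.0, -2.1, 3.9]
width: 0.0856
finger_force: 3.2
```

Request:
servo_tool(
  increments=[
    [[100,0.4,0.05,0,0,0,0],[100,0,0,0,0,0,0]],
  ],
)

```text
clock: 7.32
ee_pos: [0.4897, -0.1244, 0.0247]
ee_rot: [[-0.991, -0.135, -0.004], [-0.135, 0.991, -0.001], [0.004, -0.0, -1.0]]
contact_force: [-7.4, -1.7, 3.8]
width: 0.0853
finger_force: 3.6
```

```bash
python3 - <<'E'
from h import *
st()
c=optics.camera("wrist");cv2.imwrite("pics/w5.png",c["pixels"]);strip(c)
E
```

```text
t 7.325 bed [ -9.88 -27.67] z 24.71 world [ 489.7 -124.4   24.7] F bed -7.51 -0.66 3.83 yaw err -0.0007 tilt [-0.0039 -0.0007] w 0.08525398067501226
near [-2.0000e-04  1.5303e+00] -70.1 14.7 209
far [7.00000e-04 2.55764e+01] -78.9 24.0 232
z 42.828145657982176 y range [-78.7  23.5]
```

Request:
servo_tool(
  increments=[
    [[100,0.5,0.07,0,0,0,0],[100,0,0,0,0,0,0],[100,0,0,0,0,0,0]],
  ],
)

```text
clock: 7.75
ee_pos: [0.4897, -0.1244, 0.0247]
ee_rot: [[-0.991, -0.135, -0.005], [-0.135, 0.991, -0.001], [0.005, -0.0, -1.0]]
contact_force: [-8.6, -1.9, 5.9]
width: 0.0856
finger_force: 4.2
```

Request:
servo_tool(
  increments=[
    [[100,-3,-0.4,0,0,0,0],[100,-6,-0.8,0,0,0,0],[100,-8,-1.1,0,0,0,0],[100,0,0,30,0,0,0],[100,0,0,40,0,0,0],[0,0,0,20,0,0,0],[0,0,0,0,0,0,0],[0,0,0,0,0,0,0]],
  ],
)

```text
clock: 8.75
ee_pos: [0.4744, -0.1261, 0.1137]
ee_rot: [[-0.991, -0.136, -0.001], [-0.136, 0.991, 0.001], [0.001, 0.001, -1.0]]
contact_force: [0.5, -0.2, -0.6]
width: 0.0323
finger_force: 0.0
```

```bash
python3 - <<'E'
from h import *
st()
c=optics.camera("wrist");cv2.imwrite("pics/w6.png",c["pixels"]);strip(c)
for n in("scene","side"):
    c=optics.camera(n);P=cloud(c)*1000;z=P[...,2];B=bed_of(P)
    m=(B[...,0]>40)&(B[...,0]<75)&(B[...,1]>-200)&(B[...,1]<20)&(z>15)&(z<350)
    q=np.c_[B[m],z[m]]
    for lo in range(-200,20,20):
        k=(q[:,1]>=lo)&(q[:,1]<lo+20)
        if k.any(): print(n,lo,k.sum(),q[k].min(0).round(),q[k].max(0).round())
E
```

```text
t 8.75 bed [-25.3 -27.3] z 113.7 world [ 474.4 -126.1  113.7] F bed 0.52 -0.24 -0.59 yaw err -0.0004 tilt [-0.0012  0.0007] w 0.032325753760573686
near [1.0000e-04 1.7622e+00] -86.1 32.7 153
far [2.40000e-03 2.49847e+01] -85.9 33.3 103
z 42.79231136682648 y range [-86.   32.7]
scene -100 462 [ 62. -90.  18.] [ 75. -80. 334.]
scene -80 1209 [ 63. -80.  15.] [ 75. -60. 338.]
scene -60 1009 [ 65. -60.  15.] [ 75. -40. 339.]
scene -40 646 [ 68. -40.  18.] [ 75. -20. 341.]
scene -20 42 [ 71. -20.  35.] [ 75.  -7. 146.]
side -100 9 [ 65. -82.  28.] [ 66. -80.  97.]
side -80 651 [ 63. -80.  15.] [ 75. -60. 339.]
side -60 883 [ 64. -60.  15.] [ 75. -40. 343.]
side -40 896 [ 67. -40.  16.] [ 75. -20. 344.]
side -20 765 [ 70. -20.  26.] [ 75.  -0. 344.]
side 0 96 [73.  0. 29.] [ 75.  16. 342.]
```

View pics/w6.png

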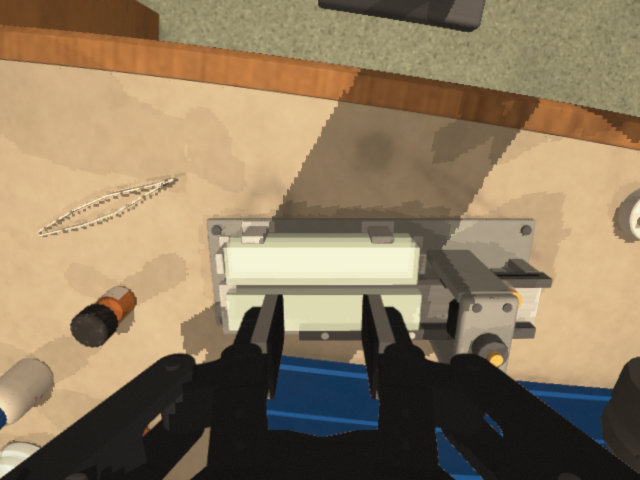

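Picture: the strip is flush with the fence (u 226–420, v 290–330), and the other three strips still lie in the stack (v 235–285). The fingers are closing overhead.

Request:
servo_tool(
  increments=[
    [[0,2,-16,0,0,0,0],[0,7,-16,0,0,0,0],[0,12,-16,0,0,0,0],[0,13.5,-16,0,0,0,0],[0,14.2,-12.8,0,0,0,0],[0,0,0,-20,0,0,0],[0,0,0,-15,0,0,0],[0,0,0,0,0,0,0]],
  ],
)

```text
clock: 9.9
ee_pos: [0.5222, -0.2029, 0.0775]
ee_rot: [[-0.991, -0.135, -0.004], [-0.135, 0.991, 0.002], [0.004, 0.003, -1.0]]
contact_force: [-0.2, -0.2, 0.1]
width: 0.0001
finger_force: 0.0
```

```bash
python3 - <<'E'
from h import *
st()
for n in("side","scene"):
    c=optics.camera(n);P=cloud(c)*1000;z=P[...,2];B=bed_of(P)
    m=(B[...,0]>-20)&(B[...,0]<40)&(B[...,1]>-150)&(B[...,1]<-70)&(z>55)&(z<100)
    q=np.c_[B[m],z[m]];print(n,len(q),np.percentile(q,[1,99],axis=0).round(1).tolist())
cv2.imwrite("pics/s7.png",c["pixels"])
c=optics.camera("wrist");cv2.imwrite("pics/w7.png",c["pixels"])
E
```

```text
t 9.9 bed [  11.65 -109.94] z 77.51 world [ 522.2 -202.9   77.5] F bed -0.23 -0.2 0.13 yaw err -0.001 tilt [-0.0039  0.002 ] w 0.00012195537461997887
side 84 [[-0.8, -113.6, 78.6], [21.1, -94.1, 99.7]]
scene 90 [[-0.3, -125.8, 81.0], [20.0, -99.7, 99.8]]
```

View pics/w7.png

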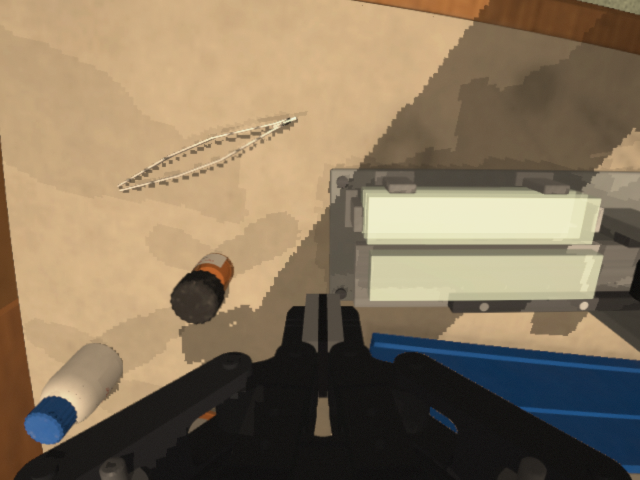

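The shut fingertips (u 303–342, v 295) are just off the strip's right end (370,280). The vial (205,290) and bottle are clear. I lower and push endwise.

Request:
servo_tool(
  increments=[
    [[0,0,0,-20,0,0,0],[0,0.5,0,-13,0,0,0],[0,0,0,-6,0,0,0],[0,0,0,0,0,0,0],[0,-0.27,1.98,0,0,0,0],[0,-0.27,1.98,0,0,0,0],[0,-0.27,1.98,0,0,0,0],[0,0,0,0,0,0,0]],
  ],
)

```text
clock: 11.05
ee_pos: [0.5235, -0.1971, 0.041]
ee_rot: [[-0.991, -0.136, 0.0], [-0.136, 0.991, -0.0], [-0.0, -0.0, -1.0]]
contact_force: [0.2, 0.1, -0.0]
width: 0.0
finger_force: 0.0
```

```bash
python3 - <<'E'
from h import *
st()
c=optics.camera("wrist");cv2.imwrite("pics/w8.png",c["pixels"])
P=cloud(c)*1000;z=P[...,2];B=bed_of(P);q=np.c_[B,z]
m=(abs(z-43)<3)&(B[...,0]>3)&(B[...,0]<24)&(B[...,1]>-95);print("strip",np.percentile(B[m],[1,99],axis=0).round(1))
for n in("scene","side"):
    c=optics.camera(n);P=cloud(c)*1000;z=P[...,2];B=bed_of(P)
    m=(B[...,0]>-20)&(B[...,0]<30)&(B[...,1]>-150)&(B[...,1]<-88)&(z>38)&(z<60)
    q=np.c_[B[m],z[m]];print(n,len(q),np.percentile(q,[0,1,99,100],axis=0).round(1).tolist())
E
```

```text
t 11.05 bed [  13.69 -104.32] z 41.03 world [ 523.5 -197.1   41. ] F bed 0.23 0.04 -0.01 yaw err -0.0002 tilt [ 0.0003 -0.0002] w 3.7312569177058754e-05Traceback (most recent call last):
  File "<stdin>", line 4, in <module>
    res = self.concatenate(tuple(objs), axis=axis)
ValueError: all the input arrays must have same number of dimensions, but the array at index 0 has 3 dimension(s) and the array at index 1 has 2 dimension(s)
```

Request:
servo_tool(
  increments=[
    [[0,-1.2,-0.16,-2.5,0,0,0],[0,0,0,0,0,0,0],[0,-0.2,1.49,0,0,0,0],[0,-0.2,1.49,0,0,0,0],[0,-0.2,1.49,0,0,0,0],[0,-0.2,1.49,0,0,0,0],[0,-0.2,1.49,0,0,0,0],[0,-0.2,1.49,0,0,0,0]],
  ],
)

```text
clock: 12.1
ee_pos: [0.521, -0.1883, 0.0383]
ee_rot: [[-0.991, -0.136, -0.0], [-0.136, 0.991, 0.0], [0.0, 0.0, -1.0]]
contact_force: [-1.3, 0.9, 0.2]
width: 0.0001
finger_force: 0.0
```

```bash
cat >> h.py <<'E'
def ends(c):
    P=cloud(c)*1000;z=P[...,2];B=bed_of(P);x,y=B[...,0],B[...,1]
    m=(abs(z-43)<2.2)&(x>-1)&(x<25.5)&(y>-95)&(y<42)
    print("strip x,y range",np.percentile(B[m],[.5,99.5],axis=0).round(1).tolist())
    k=[]
    for lo in range(-90,40,10):
        s=m&(y>=lo)&(y<lo+10)
        if s.sum()>40:k.append((lo+5,np.percentile(x[s],1).round(1),np.percentile(x[s],99).round(1)))
    print(*k)
    m=(abs(z-44.5)<2.2)&(x<-2)&(x>-40)&(y>-100)&(y<40);n=(abs(z-35)<2.2)&(x<-2)&(x>-40)&(y>-100)&(y<40)
    print("strip2 range",np.percentile(B[n],[1,99],axis=0).round(1).tolist(),n.sum(),m.sum())
E
python3 - <<'E'
from h import *
st(); c=optics.camera("wrist");ends(c)
E
```

```text
t 12.1 bed [ 12.4 -95.3] z 38.3 world [ 521.  -188.3   38.3] F bed -1.14 1.02 0.23 yaw err -0.0004 tilt [-0.  0.] w 0.00010244844003683398
strip x,y range [[1.5, -87.2], [25.4, 32.4]]
(-85, np.float64(1.5), np.float64(11.0)) (-75, np.float64(1.5), np.float64(25.3)) (-65, np.float64(1.7), np.float64(25.3)) (-55, np.float64(1.6), np.float64(25.2)) (-45, np.float64(1.7), np.float64(25.1)) (-35, np.float64(1.5), np.float64(25.2)) (-25, np.float64(1.4), np.float64(25.3)) (-15, np.float64(1.5), np.float64(25.3)) (-5, np.float64(1.7), np.float64(25.2)) (5, np.float64(1.6), np.float64(25.2)) (15, np.float64(1.4), np.float64(25.1)) (25, np.float64(1.7), np.float64(25.3)) (35, np.float64(1.8), np.float64(25.2))
strip2 range [[-25.9, -86.7], [-2.3, 30.4]] 15956 0
```

Request:
servo_tool(
  increments=[
    [[0,-0.2,1.49,0,0,0,0],[0,-0.2,1.49,0,0,0,0],[0,-0.2,1.49,0,0,0,0],[0,-0.2,1.49,0,0,0,0],[0,-0.2,1.49,0,0,0,0],[0,-0.2,1.49,0,0,0,0],[0,-0.2,1.49,0,0,0,0],[0,-0.2,1.49,0,0,0,0]],
  ],
)

```text
clock: 13.15
ee_pos: [0.5193, -0.1764, 0.0383]
ee_rot: [[-0.991, -0.136, -0.0], [-0.136, 0.991, -0.0], [0.0, -0.0, -1.0]]
contact_force: [0.5, -0.6, 0.2]
width: -0.0
finger_force: 0.2
```

```bash
python3 - <<'E'
from h import *
st(); c=optics.camera("wrist");ends(c)
E
```

```text
t 13.15 bed [ 12.42 -83.29] z 38.31 world [ 519.3 -176.4   38.3] F bed 0.39 -0.64 0.21 yaw err -0.0004 tilt [-0. -0.] w -1.4644470919797878e-05
strip x,y range [[1.4, -84.1], [25.4, 41.3]]
(-85, np.float64(1.8), np.float64(3.0)) (-75, np.float64(1.4), np.float64(7.3)) (-65, np.float64(1.5), np.float64(25.3)) (-55, np.float64(1.6), np.float64(25.4)) (-45, np.float64(1.7), np.float64(25.2)) (-35, np.float64(1.7), np.float64(25.2)) (-25, np.float64(1.6), np.float64(25.2)) (-15, np.float64(1.5), np.float64(25.2)) (-5, np.float64(1.6), np.float64(25.3)) (5, np.float64(1.6), np.float64(25.3)) (15, np.float64(1.7), np.float64(25.2)) (25, np.float64(1.4), np.float64(25.2)) (35, np.float64(1.6), np.float64(25.2))
strip2 range [[-25.9, -86.5], [-2.3, 30.5]] 16220 0
```

Request:
servo_tool(
  increments=[
    [[0,-0.13,1.0,0,0,0,0],[0,-0.13,1.0,0,0,0,0],[0,-0.13,1.0,0,0,0,0],[0,-0.13,1.0,0,0,0,0],[0,-0.13,1.0,0,0,0,0],[0,-0.13,1.0,0,0,0,0],[0,-0.13,1.0,0,0,0,0],[0,-0.13,1.0,0,0,0,0]],
  ],
)

```text
clock: 14.2
ee_pos: [0.5183, -0.1685, 0.0383]
ee_rot: [[-0.991, -0.136, 0.0], [-0.136, 0.991, -0.0], [0.0, -0.0, -1.0]]
contact_force: [-0.3, -0.6, -0.3]
width: 0.0
finger_force: 0.3
```

Request:
servo_tool(
  increments=[
    [[0,-0.13,1.0,0,0,0,0],[0,-0.13,1.0,0,0,0,0],[0,-0.13,1.0,0,0,0,0],[0,-0.13,1.0,0,0,0,0],[0,-0.13,1.0,0,0,0,0]],
  ],
)

```text
clock: 14.82
ee_pos: [0.5179, -0.1654, 0.0387]
ee_rot: [[-0.991, -0.135, 0.0], [-0.135, 0.991, -0.004], [0.0, -0.004, -1.0]]
contact_force: [-0.7, -5.1, -0.3]
width: -0.0
finger_force: 2.9
```

Request:
servo_tool(
  increments=[
    [[0,-0.13,1.0,0,0,0,0],[0,-0.13,1.0,0,0,0,0],[0,-0.13,1.0,0,0,0,0],[0,-0.13,1.0,0,0,0,0]],
  ],
)

```text
clock: 15.32
ee_pos: [0.5173, -0.161, 0.0387]
ee_rot: [[-0.991, -0.135, 0.0], [-0.135, 0.991, -0.003], [0.0, -0.003, -1.0]]
contact_force: [-0.0, -4.3, -0.2]
width: -0.0002
finger_force: 2.3
```

```bash
python3 - <<'E'
from h import *
st(); c=optics.camera("wrist");ends(c)
E
```

```text
t 15.325 bed [ 12.49 -67.71] z 38.68 world [ 517.3 -161.    38.7] F bed -0.62 -4.21 -0.22 yaw err -0.0013 tilt [ 0.0002 -0.003 ] w -0.0001964191765506739
strip x,y range [[1.4, -68.2], [25.3, 41.5]]
(-75, np.float64(1.9), np.float64(6.9)) (-65, np.float64(1.8), np.float64(6.1)) (-55, np.float64(1.4), np.float64(22.3)) (-45, np.float64(1.5), np.float64(25.3)) (-35, np.float64(1.7), np.float64(25.2)) (-25, np.float64(1.6), np.float64(25.2)) (-15, np.float64(1.7), np.float64(25.2)) (-5, np.float64(1.3), np.float64(25.2)) (5, np.float64(1.3), np.float64(25.3)) (15, np.float64(1.5), np.float64(25.1)) (25, np.float64(1.7), np.float64(25.2)) (35, np.float64(1.5), np.float64(25.2))
strip2 range [[-25.9, -86.5], [-2.3, 30.5]] 16465 0
```

Request:
servo_tool(
  increments=[
    [[0,-0.13,1.0,0,0,0,0],[0,-0.13,1.0,0,0,0,0],[0,-0.13,1.0,0,0,0,0],[0,-0.13,1.0,0,0,0,0],[0,-0.13,1.0,0,0,0,0],[0,-0.13,1.0,0,0,0,0]],
  ],
)

```text
clock: 16.12
ee_pos: [0.5163, -0.1535, 0.0383]
ee_rot: [[-0.991, -0.136, -0.0], [-0.136, 0.991, -0.0], [0.0, -0.0, -1.0]]
contact_force: [-0.6, -5.9, 0.3]
width: 0.0
finger_force: 2.4
```

Request:
servo_tool(
  increments=[
    [[0,-0.1,0.8,0,0,0,0],[0,-0.1,0.8,0,0,0,0],[0,-0.1,0.8,0,0,0,0]],
  ],
)

```text
clock: 16.5
ee_pos: [0.516, -0.1511, 0.0383]
ee_rot: [[-0.991, -0.136, -0.0], [-0.136, 0.991, -0.0], [0.0, -0.0, -1.0]]
contact_force: [-1.4, -4.9, 0.5]
width: 0.0001
finger_force: 2.4
```

Request:
servo_tool(
  increments=[
    [[0,-0.1,0.8,0,0,0,0],[0,-0.1,0.8,0,0,0,0],[0,-0.1,0.8,0,0,0,0]],
  ],
)

```text
clock: 16.88
ee_pos: [0.5156, -0.1488, 0.0383]
ee_rot: [[-0.991, -0.136, -0.0], [-0.136, 0.991, -0.0], [0.0, -0.0, -1.0]]
contact_force: [-0.9, -5.1, 0.1]
width: -0.0001
finger_force: 2.4
```

Request:
servo_tool(
  increments=[
    [[0,-0.1,0.8,0,0,0,0],[0,-0.1,0.8,0,0,0,0],[0,-0.1,0.8,0,0,0,0]],
  ],
)

```text
clock: 17.25
ee_pos: [0.5154, -0.1472, 0.0383]
ee_rot: [[-0.991, -0.135, -0.0], [-0.135, 0.991, -0.002], [0.001, -0.002, -1.0]]
contact_force: [-1.3, -7.1, -0.9]
width: 0.0001
finger_force: 3.7
```

```bash
python3 - <<'E'
from h import *
import pickle
st(); c=optics.camera("wrist");ends(c)
c=optics.camera("side");P=cloud(c)*1000;z=P[...,2];B=bed_of(P)
m=(B[...,0]>2)&(B[...,0]<24)&(B[...,1]>76)&(B[...,1]<125)
q=np.c_[B[m],z[m]]
for lo in range(76,118,2):
    k=(q[:,1]>=lo)&(q[:,1]<lo+2)
    if k.any(): print(lo,k.sum(),np.percentile(q[k,2],[5,50,95]).round(1),end=' ')
E
```

```text
t 17.25 bed [ 12.52 -53.82] z 38.33 world [ 515.4 -147.2   38.3] F bed -2.21 -6.86 -0.9 yaw err -0.0008 tilt [-0.0003 -0.0023] w 0.0001137143135079639
strip x,y range [[1.4, -56.5], [25.4, 41.6]]
(-55, np.float64(1.9), np.float64(3.2)) (-45, np.float64(1.3), np.float64(7.6)) (-35, np.float64(1.6), np.float64(25.1)) (-25, np.float64(1.6), np.float64(25.2)) (-15, np.float64(1.6), np.float64(25.3)) (-5, np.float64(1.7), np.float64(25.1)) (5, np.float64(1.5), np.float64(25.3)) (15, np.float64(1.3), np.float64(25.2)) (25, np.float64(1.5), np.float64(25.1)) (35, np.float64(1.5), np.float64(25.3))
strip2 range [[-25.9, -86.5], [-2.3, 30.6]] 16733 0
76 23 [-763.3   55.2   81.4] 78 10 [-762.6   53.2   71. ] 80 15 [-761.2   53.5   57.2] 82 19 [-761.7   52.1   55.6] 84 37 [-764.8   44.6   55.3] 86 65 [-758.1   42.2   53.9] 88 23 [-759.3   35.3   54.8] 90 17 [-764.1 -758.8   35.2] 92 8 [-481.8   34.5   35.8] 94 13 [-762.    34.5   36.9] 96 16 [-762.6   33.6   36.4] 98 13 [-759.5   33.9   35.3] 100 15 [-762.1   34.3   36.8] 102 11 [-756.7   34.8   35.7] 104 12 [-757.7   34.4   39.6] 106 10 [33.5 34.6 35.7] 108 44 [ 5.7 13.3 34.5] 110 40 [ 5.  15.5 35.5] 112 20 [ 4.7  7.3 35.7] 114 29 [ 4.8 30.5 34.9] 116 29 [ 4.1 28.6 35.7]
```

Request:
servo_tool(
  increments=[
    [[0,-0.07,0.5,0,0,0,0],[0,0,0,0,0,0,0]],
  ],
)

```text
clock: 17.6
ee_pos: [0.5155, -0.1472, 0.0384]
ee_rot: [[-0.991, -0.135, -0.0], [-0.135, 0.991, -0.003], [0.001, -0.003, -1.0]]
contact_force: [-0.9, -8.1, -0.1]
width: -0.0006
finger_force: 3.8
```

Request:
servo_tool(
  increments=[
    [[0,-0.07,0.5,0,0,0,0],[0,0,0,0,0,0,0]],
  ],
)

```text
clock: 17.85
ee_pos: [0.5154, -0.1472, 0.0384]
ee_rot: [[-0.991, -0.135, -0.0], [-0.135, 0.991, -0.004], [0.001, -0.004, -1.0]]
contact_force: [-1.1, -8.8, -1.9]
width: 0.0001
finger_force: 4.2
```

Request:
servo_tool(
  increments=[
    [[0,-0.07,0.5,0,0,0,0],[0,-0.07,0.5,0,0,0,0],[0,0,0,0,0,0,0],[0,0,0,0,0,0,0]],
  ],
)

```text
clock: 18.35
ee_pos: [0.5154, -0.1471, 0.0385]
ee_rot: [[-0.991, -0.134, 0.0], [-0.134, 0.991, -0.006], [0.001, -0.006, -1.0]]
contact_force: [-0.7, -10.0, -2.0]
width: 0.0001
finger_force: 5.2
```

Request:
servo_tool(
  increments=[
    [[0,-0.05,0.4,0,0,0,0],[0,0,0,0,0,0,0],[0,0,0,0,0,0,0]],
  ],
)

```text
clock: 18.73
ee_pos: [0.5154, -0.1471, 0.0386]
ee_rot: [[-0.991, -0.134, 0.0], [-0.134, 0.991, -0.007], [0.001, -0.007, -1.0]]
contact_force: [-0.8, -10.8, -2.0]
width: 0.0003
finger_force: 5.5
```

```bash
python3 - <<'E'
from h import *
st(); c=optics.camera("wrist");ends(c)
E
```

```text
t 18.725 bed [ 12.53 -53.68] z 38.56 world [ 515.4 -147.1   38.6] F bed -2.23 -10.62 -1.97 yaw err -0.002 tilt [ 0.0003 -0.0068] w 0.000283145247270858
strip x,y range [[1.4, -55.0], [25.3, 41.5]]
(-55, np.float64(1.8), np.float64(3.1)) (-45, np.float64(1.3), np.float64(7.7)) (-35, np.float64(1.5), np.float64(25.0)) (-25, np.float64(1.6), np.float64(25.2)) (-15, np.float64(1.6), np.float64(25.2)) (-5, np.float64(1.7), np.float64(25.1)) (5, np.float64(1.5), np.float64(25.2)) (15, np.float64(1.3), np.float64(25.2)) (25, np.float64(1.6), np.float64(25.1)) (35, np.float64(1.6), np.float64(25.2))
strip2 range [[-25.9, -86.5], [-2.3, 30.7]] 16702 0
```

Request:
servo_tool(
  increments=[
    [[0,0.4,-3,0,0,0,0],[0,0.8,-6,0,0,0,0],[0,1.6,-12,0,0,0,0],[0,0,0,20,0,0,0],[0,0,0,30,0,0,0],[0,0,0,30,0,0,0],[0,-15,-2,20,0,0,0],[0,0,0,0,0,0,0]],
  ],
)

```text
clock: 19.77
ee_pos: [0.5041, -0.1674, 0.1404]
ee_rot: [[-0.991, -0.135, 0.004], [-0.135, 0.991, -0.001], [-0.004, -0.001, -1.0]]
contact_force: [-0.0, -0.4, -1.1]
width: -0.0002
finger_force: 0.0
```

```bash
python3 - <<'E'
from h import *
st(); c=optics.camera("wrist");ends(c)
P=cloud(c)*1000;z=P[...,2];B=bed_of(P);m=(abs(z-43)<2)&(B[...,0]>4)&(B[...,0]<24)&(B[...,1]<0)&(B[...,1]>-95);print(np.percentile(B[m][:,1],[.2,1]))
cv2.imwrite("pics/w9.png",c["pixels"])
c=optics.camera("side");cv2.imwrite("pics/side9.png",cv2.resize(c["pixels"][180:330,250:450],None,fx=4,fy=4))
E
```

```text
t 19.775 bed [ -1.42 -72.31] z 140.43 world [ 504.1 -167.4  140.4] F bed -0.1 -0.36 -1.11 yaw err -0.0008 tilt [ 0.0041 -0.0006] w -0.00018150837068446534
strip x,y range [[1.4, -47.0], [25.4, 41.5]]
(-45, np.float64(1.8), np.float64(25.3)) (-35, np.float64(1.7), np.float64(25.2)) (-25, np.float64(1.5), np.float64(25.4)) (-15, np.float64(1.8), np.float64(25.2)) (-5, np.float64(1.5), np.float64(25.0)) (5, np.float64(1.6), np.float64(25.1)) (15, np.float64(1.6), np.float64(25.1)) (25, np.float64(1.4), np.float64(25.3)) (35, np.float64(1.7), np.float64(25.3))
strip2 range [[-26.0, -86.5], [-2.2, 30.4]] 6270 0
[-47.18657276 -46.83140236]
```

View pics/side9.png

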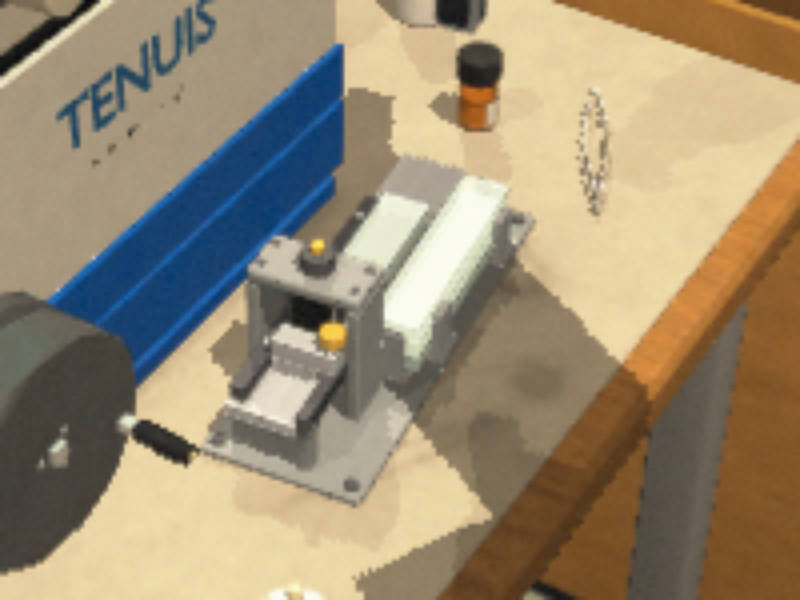

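View pics/w9.png

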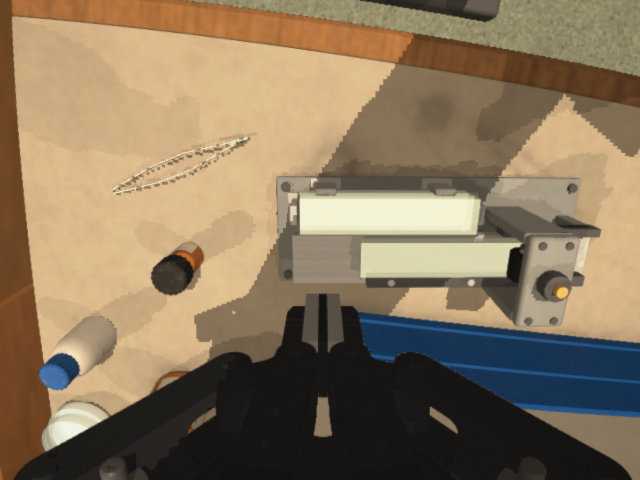

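The wrist view shows the strip from u 361 to under the head, tight along the fence (v 280). The stack and bystanders look unchanged and the tool is clear.

```bash
python3 -c "
from workcell import job
print(job.hand_in())"
```

```text
the job is handed in; nothing more can be done
None
```

The strip was pushed off the stack, pressed against the back fence with about 9 N, then fed under the roller until it stopped hard against the end stop at about bed y = 72 mm with about 11 N; the job is handed in (no verdict came back), with the lower strips and bystanders looking unmoved in the last pictures.

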